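Gauge the disc gap of a nut mill

ROBOT

A 6-joint arm with a two-finger parallel gripper is mounted at the origin on the work surface. World frame = base frame: x ahead of the robot, y to its left, z up, the work surface at z = 0. Lengths are in m, angles in rad, forces in N, time in s.
With the tool pointing down it reaches from about 0.3 to 0.875 m from the base axis. Payload 4.2 kg.
Tool frame: the origin (TCP) lies at the very end of the fingers, on their centre line; the grasp point (between the pads) lies 19 mm behind it; z points along the fingers, y is the line along which they close (so a half turn about z gives the same grasp; the last joint's range is limited). The gripper opens to 85 mm and grips with 20 to 120 N. Pads are 22 mm wide; open, the fingers measure 114 mm over their backs; the gripper's body (76 mm by 85 mm) begins 54 mm behind the grasp point. The pads swing forward as they close: fully open they stand 13 mm farther back than shut.
Start: joints at [1.301, 0.32, 1.565, -0, 1.257, -0.02], TCP at [0.142, 0.557, 0.231] pointing down, gripper open.
Joint ranges: [-3.11, 3.11], [-0.84, 2.01], [0.21, 2.61], [-1.34, 4.49], [0.05, 2.63], [-2.56, 2.56]. Speed limits (rad/s): [2.57, 2.57, 3.14, 3.14, 3.14, 3.14].

INTERFACE

Orientations are given as a unit quaternion [x, y, z, w].
In Python, from bench import arm, get_image, camera_params gives the robot as it stands.
- The arm moves only by the tool arm_command, never from a script. Its argument "plan" is a list of rows, each an object of numbers: "tx", "ty", "tz": the shift along the tool's x, y, z in m; "wx", "wy", "wz": the turn, a rotation vector about the tool's x, y, z in degrees. In form: [{"tx": .., "ty": .., "tz": .., "wx": .., "wy": .., "wz": ..}, ...]. A call has 1 to 10 rows; each row shifts and turns the commanded pose from where the row before left it, along the tool's axes as they then stand; what a row does not reach is not made up. A row lasts 1/8 s, in which the tool goes at most 62.5 mm and 10.7 degrees, less where a joint would pass 70% of its speed; a pose out of reach is approached as far as the arm can. A call is refused whole if a number of a shift passes 0.0625 or a number of a turn 10.7, either way. A call with a gripper value outside its range is refused whole. "grip" is the gripper's target within -1 to 1 (fully open at 1, half-way at 0, shut at -1), set as the call begins (left out, the last holds). The fingers move at their own pace and stop on an object; "grip_force" is the grip in N (left out, the last holds). Time passes only in rows, so rows that do not move let the fingers close. It gives the time, the measured TCP pose, the force, the opening and the grip force at its end, in the units of the state.
- arm.read_state(): the state, without advancing time (a new reading comes with each control period).
- get_image(name): name is "scene" or "top" or "wrist"; returns (picture, depth): 400x640x3 uint8, red, green, blue; 400x640 float32, m along the optical axis (not along the pixel's ray), 0 where there is no reading.
- camera_params(name): a dict with "camera_matrix" (3x3 intrinsics, pixels), "xyz" and "rotation" of the camera in the world. Camera axes: x right, y down, z forward; pixel columns grow to the right and rows downward; lengths in m; the calibration is good to about 2 mm. The wrist camera is an equidistant fisheye: a pixel r from the principal point sees the ray r / f radians off the axis. A picture is of the moment at which its call begins: read the wrist's pose just before it. camera_params takes no time and is no camera call; for the wrist camera it gives the pose at the moment of the call.
- arm.finish_job(): hands the job in; it is judged then, once.
The state is a dict: "time_s": time; "q": joint angles; "dq": joint speeds; "tau": joint torques, N m; "tool_pos": TCP position; "tcp_rot": TCP orientation; "wrist_force": force on the tool from outside, world axes, zero at the start; "wrist_torque": the same for the moment, N m; "finger_gap": finger opening in m; "gripper_force": force on a finger pad.
Only numpy, scipy, OpenCV 4.12 (cv2) and the standard library are available. Lean on these libraries where they do the work, as an engineer would, in place of code of your own. Each camera call takes 0.05 s, during which the arm holds its last target. There are 200 camera calls.

TASK

The nut mill has new grinding discs. Swing its toggle lever fully down, so that the sliding head runs home and is clamped, then take the taper gauge from its wooden block, lower its blade upright between the rims of the two discs at the top, and slide it in gently until it drags snugly on both of them (about half a kilo of push, not jammed). Finish while holding the gauge still at that depth for the reading; leave the jars, the hopper and the tamper where they are.

Things in the scene. Friction and masses are not known exactly. Their poses are not given: they have to be found in the camera images.
- clamp (a joint): the mill's toggle lever, in rad: 0 = open (handle leaning 24 deg past upright over the head), 1.745 = dead centre, 1.85 = fully down on its stop (handle 8 deg above level, away from the motor). A link joins it to the head, which slides 43 mm home as the lever comes down and is locked past dead centre. It stays where it is left; 2 to 3 N at the grip move it.
- clamp_grip (a point): centre of the black T-grip at the lever's end, 118 mm from the pivot: a bar 34 mm long and 24 mm in diameter, level, along the x axis of mill (parallel to the pivot), with flat ends; free all round
- lever_pivot (a point): the lever's pivot, 130 mm above the table, on the mill. The pivot runs along the x axis of mill; the grip moves in the mill's y-z plane, from (y +48, z +108) mm off the pivot when open to (y -117, z +16) mm when down.
- gap_mouth (a point): fixed on the mill, axes as the mill's: middle of the gap between the discs at the top of their rims (189 mm above the table) when the head is clamped; they face each other along y. Clamped, the gap is 2.0 to 3.3 mm wide, different each time, its middle within 0.3 mm of this point; 2.5 mm chamfers lead the blade in. With the head open the gap is 43 mm wider.
- mill: cream disc mill with a horizontal shaft, hopper taken off so that the discs lie open at the top; fixed. Origin on the table under the gap; y along the shaft: at +y the motor housing (190 mm wide, from y 60 to 355 mm, 245 mm high), at -y the sliding head on two guide rods, then the lever. x is level, along the disc faces.
- head: the sliding head: a cream round carrier 144 mm in diameter (27 mm thick with its disc; top 202 mm above the table, from 11 mm behind the face) that carries the second steel disc, 120 mm in diameter, 11 mm thick; origin at the centre of that disc's grinding face, 130 mm above the table, which looks to the mill's +y
- rotor: the steel disc on the motor shaft, 120 mm in diameter, 11 mm thick; origin at the centre of its grinding face, which looks to the mill's -y; fixed. Once the gauge's blade touches both discs, its drag rises by about 2 N for each mm that it goes deeper.
- gauge: taper gauge, 70 g, standing upright in a slot of the block. Origin at the blade's tip, z up along the blade, y through its thickness. Steel blade 60 mm long, 14 mm wide (x), tapering evenly from 1 mm thick at the tip to 5 mm at the root, with cross marks; above it (z 60 to 112 mm) a flat black handle 22 mm wide (x), 12 mm thick (y), 52 mm high.
- block: wooden tool block 110 x 75 x 70 mm, fixed, origin under its centre; the gauge stands in the slot (16 x 7 mm, along the block's x) at x -22 mm, its handle resting on the block's top; two hex keys stand at x +35 mm, 95 mm high
- hopper: bystander: clear hopper lifted off the mill, stood on its wide rim, 156 x 156 x 130 mm, loose
- jar: bystander: full jar with a steel lid, 72 mm in diameter, 92 mm high, loose
- jar_empty: bystander: empty glass jar, 72 mm in diameter, 82 mm high, loose
- tamper: bystander: flat wooden stick 240 x 30 x 22 mm lying down, loose

How it is judged:
By the outcome, as a careful person would: the job done as asked, in the order asked, and still so for the second after the job is handed in, while the arm keeps its last pose, push and grip.
It also fails if it takes over 72 s, if anything falls off the work surface, if the arm or the gripper's body presses on something with over 40 N, if the wrist force passes 120 N, or if a joint passes its speed limit or range.

## Working session

There is one attempt and no reset: what is moved stays moved. The work goes in short steps, Python scripts to look and compute and a tool call to move; the robot and the scene stay as the last step left them, time stands still between calls to the robot, and variables do not carry over. Pictures are saved under pics/ and viewed, at most 10 in all, crops included, and the job is handed in when it is done.

Besides the shell and the picture viewer there is one more tool, called after "Request:" as name([rows], argument=value, ...), one row to a line, values as JSON. arm_command: Moves the arm, as the interface text tells. Its arguments: {"type":"object","properties":{"plan":{"type":"array","items":{"type":"object","properties":{"tx":{"type":"number"},"ty":{"type":"number"},"tz":{"type":"number"},"wx":{"type":"number"},"wy":{"type":"number"},"wz":{"type":"number"}}}},"grip":{"type":"number"},"grip_force":{"type":"number"}},"required":["plan"]}

```bash
mkdir -p pics; ls; python3 - <<'E'
from bench import arm,get_image,camera_params
import cv2,numpy as np
for n in("scene","top"):
    im,d=get_image(n); np.savez(f"{n}.npz",im=im,d=d); cv2.imwrite(f"pics/{n}.png",im[:,:,::-1])
    p=camera_params(n); print(n,p)
s=arm.read_state();print(s)
E
```

```text
pics
scene {'camera_matrix': array([[461.57325067,   0.        , 318.16765852],
       [  0.        , 461.57325067, 197.5030226 ],
       [  0.        ,   0.        ,   1.        ]]), 'xyz': array([1.19911458, 0.39336946, 0.72132535]), 'rotation': array([ 0.39283039,  0.78876735, -0.4247477 , -0.20765291])}
top {'camera_matrix': array([[407.5979644 ,   0.        , 327.54734235],
       [  0.        , 407.5979644 , 195.75957527],
       [  0.        ,   0.        ,   1.        ]]), 'xyz': array([ 0.48894025, -0.13481424,  1.08979622]), 'rotation': array([-0.69815732,  0.71537668, -0.02656608,  0.0103347 ])}
{'time_s': 0.1, 'q': array([ 1.30101077e+00,  3.20252095e-01,  1.56556337e+00,  5.24610554e-06,
        1.25740365e+00, -1.99706025e-02]), 'dq': array([ 0.00036136, -0.00064298, -0.00258791,  0.00059705,  0.00148591,
        0.00070728]), 'tau': array([-2.53420267e-04, -4.16410732e+01, -2.34703678e+01, -5.41124700e-05,
        5.01735180e-03,  1.63686995e-06]), 'tool_pos': array([0.14202124, 0.55674245, 0.23055002]), 'tcp_rot': array([ 1.24583696e-01,  9.92208769e-01, -8.04352202e-04, -1.19876282e-04]), 'wrist_force': array([-0.84094543, -0.33058169, -0.60259447]), 'wrist_torque': array([-0.01303453,  0.02416094,  0.00171657]), 'gripper_force': 0.0, 'finger_gap': 0.08529694575183755}
```

View pics/scene.png

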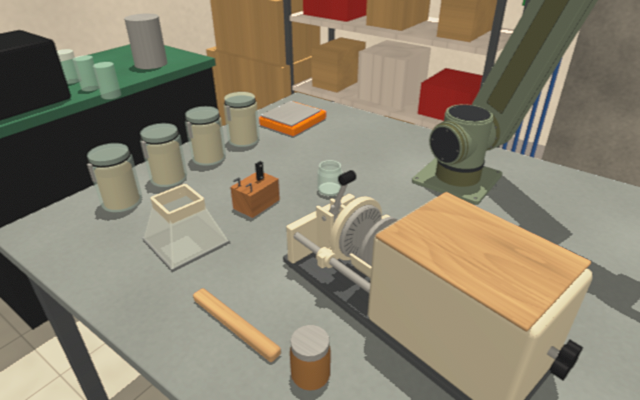

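View pics/top.png

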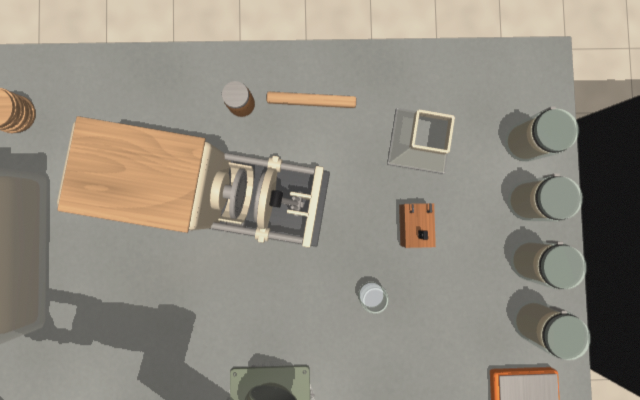

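The scene view shows the mill with its motor at +y, the black T-grip at about (347,177) and the block with the gauge at (257,175). In the top view the housing lid spans (60-205, 118-230), the grip is at (277,199), the block at (418,226) and the gauge handle at (423,235).

```bash
cat > h.py <<'E'
import numpy as np,cv2
from scipy.spatial.transform import Rotation as R
from bench import arm,get_image,camera_params
def world(n,d):
    p=camera_params(n);K=p["camera_matrix"];v,u=np.mgrid[:d.shape[0],:d.shape[1]]
    c=np.dstack([(u-K[0,2])/K[0,0]*d,(v-K[1,2])/K[1,1]*d,d])
    return c@R.from_quat(p["rotation"]).as_matrix().T+p["xyz"]
def ray(n,uv,z):
    p=camera_params(n);K=p["camera_matrix"];uv=np.atleast_2d(uv).astype(float)
    c=np.c_[(uv[:,0]-K[0,2])/K[0,0],(uv[:,1]-K[1,2])/K[1,1],np.ones(len(uv))]@R.from_quat(p["rotation"]).as_matrix().T
    return p["xyz"]+c*((z-p["xyz"][2])/c[:,2])[:,None]
E
python3 - <<'E'
from h import *
np.set_printoptions(precision=4,suppress=True)
for n in("top","scene"):
    f=np.load(n+".npz");im,d=f["im"],f["d"];W=world(n,d);ok=d>0
    def rep(name,m,loc=True):
        P=W[m&ok]
        if len(P)<5: print(n,name,len(P));return
        r=cv2.minAreaRect((P[:,:2]*1000).astype(np.float32))
        print(n,name,len(P),"med",np.median(P,0),"lo",np.percentile(P,2,axis=0),"hi",np.percentile(P,98,axis=0),"rect",np.round(r[0],1),np.round(r[1],1),round(r[2],1))
    X,Y,Z=W[...,0],W[...,1],W[...,2]
    dark=im.max(2)<50
    rep("lid",(abs(Z-.245)<.012)&(Y>0)&(X>.25)&(X<.8))
    rep("table",(abs(Z)<.02)&(abs(X-.4)<.3)&(abs(Y)<.3))
    rep("grip",dark&(Z>.19)&(Z<.27)&(Y<.1)&(Y>-.2)&(X>.3)&(X<.6))
    rep("block",(abs(Z-.07)<.006)&(Y<-.3)&(Y>-.5)&(X>.3)&(X<.52)&(im[...,0]>im[...,2]*1.5))
    rep("gauge",dark&(Z>.085)&(Z<.14)&(Y<-.3)&(Y>-.5)&(X>.3)&(X<.52))
    rep("gaugetop",dark&(Z>.115)&(Z<.14)&(Y<-.3)&(Y>-.5)&(X>.3)&(X<.52))
    rep("keys",(Z>.08)&(Z<.11)&(Y<-.3)&(Y>-.5)&(X>.435)&(X<.5))
    rep("carriertop",(Z>.185)&(Z<.21)&(im.min(2)>130)&(Y<.12)&(Y>-.2)&(X>.3)&(X<.6))
    rep("endplate",(Z>.11)&(Z<.16)&(im.min(2)>130)&(Y<-.08)&(Y>-.2)&(X>.3)&(X<.6))
E
```

```text
top lid 13310 med [0.5867 0.2452 0.2446] lo [0.4839 0.1084 0.2354] hi [0.6914 0.383  0.2475] rect [588.3 248.2] [290.4 200.4] 79.0
top table 37310 med [ 0.3143 -0.0377 -0.0006] lo [ 0.1069 -0.2906 -0.0048] hi [0.688  0.2867 0.0042] rect [400.  -0.] [600. 600.] 90.0
top grip 142 med [ 0.5325 -0.0504  0.2498] lo [ 0.5141 -0.0591  0.2433] hi [ 0.5449 -0.0358  0.2539] rect [530.9 -47.6] [21.4 32.7] 76.8
top block 1160 med [ 0.4642 -0.3849  0.069 ] lo [ 0.4104 -0.4243  0.0653] hi [ 0.5154 -0.3512  0.0728] rect [ 463.2 -388.1] [ 76.1 109.8] 89.8
top gauge 32 med [ 0.4423 -0.3823  0.105 ] lo [ 0.4337 -0.3861  0.086 ] hi [ 0.4496 -0.3815  0.1211] rect [ 441.7 -382.5] [ 9.2 14.1] 54.9
top gaugetop 9 med [ 0.4426 -0.3832  0.1197] lo [ 0.4336 -0.3892  0.1188] hi [ 0.4494 -0.3822  0.1216] rect [ 441.6 -382.7] [ 8.8 14.1] 54.9
top keys 35 med [ 0.4493 -0.3824  0.0939] lo [ 0.4366 -0.411   0.0815] hi [ 0.4998 -0.3641  0.1072] rect [ 473.8 -394.9] [65.  46.1] 16.3
top carriertop 441 med [ 0.541  -0.0092  0.1929] lo [ 0.4949 -0.026   0.1857] hi [0.5783 0.057  0.203 ] rect [541.9  17.7] [81.5 90.4] 8
[... 718 characters left out ...]
64 med [ 0.4468 -0.3836  0.1021] lo [ 0.4371 -0.3897  0.0856] hi [ 0.4515 -0.3798  0.1208] rect [ 444.  -384.4] [10.5 15.5] 85.8
scene gaugetop 12 med [ 0.4458 -0.384   0.1197] lo [ 0.4383 -0.387   0.1165] hi [ 0.4511 -0.3808  0.1213] rect [ 444.7 -384.1] [ 4.5 13.6] 76.1
scene keys 88 med [ 0.4486 -0.3836  0.0924] lo [ 0.436  -0.4097  0.0806] hi [ 0.4987 -0.3653  0.1096] rect [ 467.1 -387. ] [63.9 46.5] 0.3
scene carriertop 322 med [ 0.5462 -0.0101  0.1911] lo [ 0.4986 -0.0267  0.1852] hi [0.5773 0.0566 0.2007] rect [543.4  17.5] [82.  90.4] 77.8
scene endplate 367 med [ 0.5412 -0.1191  0.1192] lo [ 0.4251 -0.1407  0.1142] hi [ 0.5976 -0.0817  0.1456] rect [ 514.4 -101.8] [ 55.5 183.4] 78.3
```

```bash
cat >> h.py <<'E'
O=np.array([.548,.0453]);YAW=np.radians(-11)   # mill
def mill(x,y,z): 
    c,s=np.cos(YAW),np.sin(YAW); return np.array([O[0]+c*x-s*y,O[1]+s*x+c*y,z])
def go(target,yaw=None):
    s=arm.read_state();r=R.from_quat(s["tcp_rot"]);M=r.as_matrix()
    d=np.array(target)-s["tool_pos"]
    if yaw is not None:
        yn=np.radians(yaw);Y=np.array([np.cos(yn),np.sin(yn),0])
        N=np.c_[np.cross(Y,[0,0,-1]),Y,[0,0,-1]]
        print("turn",(r.inv()*R.from_matrix(N)).as_rotvec(degrees=True).round(2)); M=N
    print("pos",s["tool_pos"].round(4),"t",s["time_s"],"F",s["wrist_force"].round(2),"shift in (new) tool axes",(M.T@d*1000).round(1),"mm")
E
python3 - <<'E'
from h import *
go(mill(.002,-.048,.30),79)
print(mill(.002,-.048,.222))
E
```

```text
turn [-0.09 -0.   -3.31]
pos [0.142  0.5567 0.2306] t 0.1 F [-0.84 -0.33 -0.6 ] shift in (new) tool axes [-498.1 -472.6  -69.4] mm
[ 0.54080442 -0.00219972  0.222     ]
```

Request:
arm_command([
  {"tz":-0.035,"wz":-3.3},
  {"tz":-0.035},
  {"tx":-0.04,"ty":-0.038},
  {"tx":-0.04,"ty":-0.038},
  {"tx":-0.04,"ty":-0.038},
  {"tx":-0.04,"ty":-0.038},
  {"tx":-0.04,"ty":-0.038},
  {"tx":-0.04,"ty":-0.038},
  {"tx":-0.04,"ty":-0.038},
  {"tx":-0.04,"ty":-0.038},
], grip=-1)

```text
invalid input
```

Request:
arm_command([
  {"tx":-0.04,"ty":-0.038},
  {"tx":-0.04,"ty":-0.038},
  {"tx":-0.04,"ty":-0.038},
  {"tx":-0.04,"ty":-0.038},
  {"tx":-0.018,"ty":-0.017},
  {},
])

```text
invalid input
```

```bash
python3 - <<'E'
from h import *
go(mill(.002,-.048,.222),79)
for n in("wrist",):
    im,d=get_image(n); cv2.imwrite("pics/w1.png",im[:,:,::-1])
print(arm.read_state()["finger_gap"])
E
```

```text
turn [-0.09 -0.   -3.31]
pos [0.142  0.5567 0.2306] t 0.1 F [-0.84 -0.33 -0.6 ] shift in (new) tool axes [-498.1 -472.6    8.6] mm
0.08518508048803385
```

View pics/w1.png

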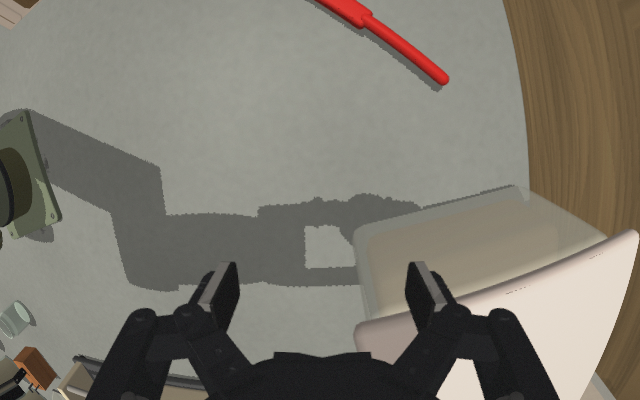

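The wrist view shows the arm still at its start: the moves were refused, presumably because every row needs all six numbers.

Request:
arm_command([
  {"tx":0,"ty":0,"tz":-0.035,"wx":0,"wy":0,"wz":-3.3},
  {"tx":0,"ty":0,"tz":-0.035,"wx":0,"wy":0,"wz":0},
  {"tx":-0.04,"ty":-0.038,"tz":0,"wx":0,"wy":0,"wz":0},
  {"tx":-0.04,"ty":-0.038,"tz":0,"wx":0,"wy":0,"wz":0},
  {"tx":-0.04,"ty":-0.038,"tz":0,"wx":0,"wy":0,"wz":0},
  {"tx":-0.04,"ty":-0.038,"tz":0,"wx":0,"wy":0,"wz":0},
  {"tx":-0.04,"ty":-0.038,"tz":0,"wx":0,"wy":0,"wz":0},
  {"tx":-0.04,"ty":-0.038,"tz":0,"wx":0,"wy":0,"wz":0},
  {"tx":-0.04,"ty":-0.038,"tz":0,"wx":0,"wy":0,"wz":0},
  {"tx":-0.04,"ty":-0.038,"tz":0,"wx":0,"wy":0,"wz":0},
], grip=-1, grip_force=60)

```text
time_s: 1.4
tool_pos: [0.3988, 0.196, 0.3013]
tcp_rot: [0.096, 0.995, 0.0, 0.0]
wrist_force: [0.8, 0.7, 0.2]
finger_gap: -0.0003
gripper_force: 0.0
```

Request:
arm_command([
  {"tx":-0.04,"ty":-0.038,"tz":0,"wx":0,"wy":0,"wz":0},
  {"tx":-0.04,"ty":-0.038,"tz":0,"wx":0,"wy":0,"wz":0},
  {"tx":-0.04,"ty":-0.038,"tz":0,"wx":0,"wy":0,"wz":0},
  {"tx":-0.04,"ty":-0.038,"tz":0,"wx":0,"wy":0,"wz":0},
  {"tx":-0.018,"ty":-0.017,"tz":0,"wx":0,"wy":0,"wz":0},
  {"tx":0,"ty":0,"tz":0,"wx":0,"wy":0,"wz":0},
])

```text
time_s: 2.15
tool_pos: [0.5411, -0.0036, 0.3004]
tcp_rot: [0.097, 0.995, -0.0, -0.001]
wrist_force: [-0.4, 1.0, -0.4]
finger_gap: 0.0001
gripper_force: 0.0
```

```bash
python3 - <<'E'
from h import *
go(mill(.002,-.048,.222),79)
im,d=get_image("wrist"); cv2.imwrite("pics/w2.png",im[:,:,::-1])
p=camera_params("wrist");print(p)
E
```

```text
turn [-0.01 -0.08 -0.17]
pos [ 0.5411 -0.0036  0.3004] t 2.15 F [-0.41  0.99 -0.44] shift in (new) tool axes [ 0.6  1.3 78.4] mm
{'camera_matrix': array([[309.70691629,   0.        , 321.91946497],
       [  0.        , 309.70691629, 202.2641906 ],
       [  0.        ,   0.        ,   1.        ]]), 'xyz': array([0.45762627, 0.01533996, 0.44413605]), 'rotation': array([0.76147981, 0.62666654, 0.10591336, 0.12735738])}
```

View pics/w2.png

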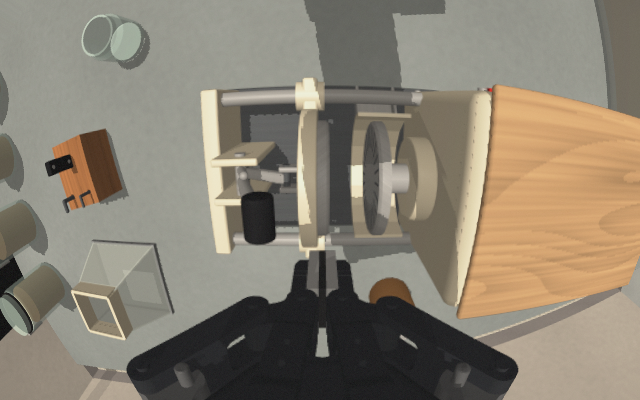

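Request:
arm_command([
  {"tx":0,"ty":0,"tz":0.04,"wx":0,"wy":0,"wz":0},
  {"tx":0,"ty":0,"tz":0.04,"wx":0,"wy":0,"wz":0},
  {"tx":0,"ty":-0.01,"tz":0.002,"wx":0,"wy":0,"wz":0},
  {"tx":0,"ty":-0.015,"tz":0,"wx":0,"wy":0,"wz":0},
  {"tx":0,"ty":-0.015,"tz":0,"wx":0,"wy":0,"wz":0},
  {"tx":0,"ty":-0.015,"tz":0,"wx":0,"wy":0,"wz":0},
  {"tx":0,"ty":-0.015,"tz":0,"wx":0,"wy":0,"wz":0},
])

```text
time_s: 3.08
tool_pos: [0.5274, -0.0723, 0.2201]
tcp_rot: [0.096, 0.995, -0.0, 0.001]
wrist_force: [1.3, 2.3, 2.6]
finger_gap: 0.0
gripper_force: 1.4
```

Request:
arm_command([
  {"tx":0,"ty":-0.015,"tz":0,"wx":0,"wy":0,"wz":0},
  {"tx":0,"ty":-0.015,"tz":0,"wx":0,"wy":0,"wz":0},
  {"tx":0,"ty":-0.015,"tz":0,"wx":0,"wy":0,"wz":0},
  {"tx":0,"ty":-0.015,"tz":0,"wx":0,"wy":0,"wz":0},
  {"tx":0,"ty":-0.015,"tz":0,"wx":0,"wy":0,"wz":0},
])

```text
time_s: 3.7
tool_pos: [0.5126, -0.1457, 0.2193]
tcp_rot: [0.096, 0.995, -0.0, -0.0]
wrist_force: [0.9, 2.5, 0.1]
finger_gap: -0.0001
gripper_force: 0.7
```

```bash
python3 - <<'E'
from h import *
go(mill(.002,-.229,.275),79)
im,d=get_image("top"); W=world("top",d);X,Y,Z=[W[...,i] for i in range(3)]
m=(im.max(2)<50)&(X>.45)&(X<.57)&(Y<-.1)&(Y>-.3)&(d>0)&(Z>.15)
P=W[m];print(len(P))
im2,_=get_image("scene"); cv2.imwrite("pics/s2.png",cv2.resize(im2[130:330,180:440],None,fx=2,fy=2)[:,:,::-1])
E
```

```text
turn [-0.02 -0.01 -0.  ]
pos [ 0.5126 -0.1457  0.2193] t 3.7 F [0.88 2.45 0.09] shift in (new) tool axes [ -0.3 -34.7 -55.7] mm
0
```

View pics/s2.png

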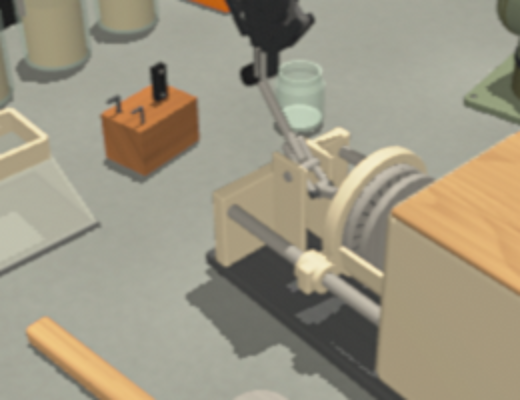

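The crop shows the closed fingers behind the grip at about (265,70) and the lever leaning away from the motor. The head has run almost home.

Request:
arm_command([
  {"tx":0,"ty":0.005,"tz":-0.03,"wx":0,"wy":0,"wz":0},
  {"tx":0,"ty":0,"tz":-0.03,"wx":0,"wy":0,"wz":0},
  {"tx":0,"ty":-0.02,"tz":0,"wx":0,"wy":0,"wz":0},
  {"tx":0,"ty":-0.023,"tz":0,"wx":0,"wy":0,"wz":0},
  {"tx":0,"ty":0,"tz":0.03,"wx":0,"wy":0,"wz":0},
  {"tx":0,"ty":-0.002,"tz":0.015,"wx":0,"wy":0,"wz":0},
  {"tx":0,"ty":-0.006,"tz":0.015,"wx":0,"wy":0,"wz":0},
  {"tx":0,"ty":-0.006,"tz":0.015,"wx":0,"wy":0,"wz":0},
  {"tx":0,"ty":-0.006,"tz":0.015,"wx":0,"wy":0,"wz":0},
  {"tx":0,"ty":-0.005,"tz":0.015,"wx":0,"wy":0,"wz":0},
])

```text
time_s: 5.05
tool_pos: [0.5017, -0.2097, 0.1752]
tcp_rot: [0.095, 0.995, -0.003, 0.002]
wrist_force: [-3.9, -17.1, 19.6]
finger_gap: -0.0003
gripper_force: 0.0
```

```bash
python3 - <<'E'
from h import *
go(mill(.002,-.259,.158),79)
E
```

```text
turn [-0.36  0.23  0.08]
pos [ 0.5017 -0.2097  0.1752] t 5.05 F [ -3.9  -17.11  19.6 ] shift in (new) tool axes [ 1.2  0.2 17.2] mm
```

```bash
python3 - <<'E'
from h import *
im2,_=get_image("scene"); s=arm.read_state(); print(s["tool_pos"],s["wrist_force"]); cv2.imwrite("pics/s3.png",cv2.resize(im2[110:260,230:430],None,fx=3.5,fy=3.5,interpolation=cv2.INTER_CUBIC)[:,:,::-1])
E
```

```text
[ 0.50157378 -0.21099748  0.1741892 ] [ -1.34474249 -11.40514908   5.51032932]
```

View pics/s3.png

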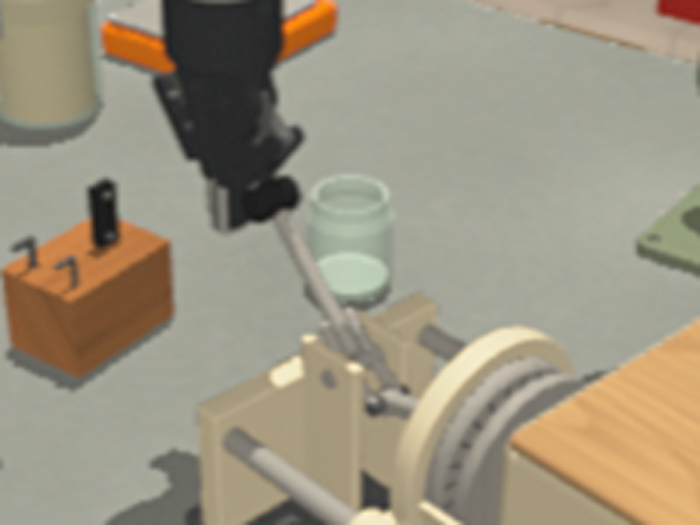

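The fingertips, at (220,215), slid off to the far side of the grip, which is at (275,197) with the lever still about 30° up. I will back off, come over the top and press down from the inner side.

Request:
arm_command([
  {"tx":0,"ty":-0.01,"tz":0,"wx":0,"wy":0,"wz":0},
  {"tx":0,"ty":-0.002,"tz":-0.03,"wx":0,"wy":0,"wz":0},
  {"tx":0,"ty":0,"tz":-0.035,"wx":0,"wy":0,"wz":0},
  {"tx":0,"ty":0.02,"tz":0,"wx":0,"wy":0,"wz":0},
  {"tx":0,"ty":0.02,"tz":0,"wx":0,"wy":0,"wz":0},
  {"tx":0,"ty":0,"tz":0,"wx":0,"wy":0,"wz":0},
])

```text
time_s: 5.85
tool_pos: [0.5058, -0.177, 0.2379]
tcp_rot: [0.095, 0.996, 0.001, -0.001]
wrist_force: [-0.3, -0.0, 0.2]
finger_gap: -0.0
gripper_force: 0.0
```

```bash
python3 - <<'E'
from h import *
go(mill(.002,-.234,.215),79)
im,d=get_image("scene"); W=world("scene",d);X,Y,Z=[W[...,i] for i in range(3)]
m=(im.max(2)<50)&(X>.46)&(X<.57)&(Y<-.12)&(Y>-.3)&(d>0)&(Z<.225)&(Z>.12)
P=W[m]-[*O,0];c,s=np.cos(YAW),np.sin(YAW)
Q=np.c_[P[:,0]*c+P[:,1]*s,-P[:,0]*s+P[:,1]*c,P[:,2]]
print(len(Q),np.median(Q,0),np.percentile(Q,[3,97],axis=0))
E
```

```text
turn [ 0.05 -0.16  0.15]
pos [ 0.5058 -0.177   0.2379] t 5.85 F [-0.35 -0.    0.2 ] shift in (new) tool axes [-1.  -7.8 22.9] mm
115 [ 0.00609096 -0.21140748  0.21722424] [[-0.01183491 -0.22292545  0.20708971]
 [ 0.01654903 -0.20651446  0.22291891]]
```

Request:
arm_command([
  {"tx":0,"ty":0.01,"tz":0,"wx":0,"wy":0,"wz":0},
  {"tx":0,"ty":0,"tz":0.013,"wx":0,"wy":0,"wz":0},
  {"tx":0,"ty":-0.006,"tz":0.007,"wx":0,"wy":0,"wz":0},
  {"tx":0,"ty":-0.007,"tz":0.01,"wx":0,"wy":0,"wz":0},
  {"tx":0,"ty":-0.007,"tz":0.01,"wx":0,"wy":0,"wz":0},
  {"tx":0,"ty":-0.005,"tz":0.01,"wx":0,"wy":0,"wz":0},
  {"tx":0,"ty":-0.004,"tz":0.01,"wx":0,"wy":0,"wz":0},
])

```text
time_s: 6.78
tool_pos: [0.5023, -0.1978, 0.1783]
tcp_rot: [0.096, 0.995, 0.0, -0.0]
wrist_force: [-0.3, -0.7, 1.3]
finger_gap: -0.0
gripper_force: 0.7
```

```bash
python3 - <<'E'
from h import *
go(mill(.002,-.253,.158),79)
im,d=get_image("scene"); W=world("scene",d);X,Y,Z=[W[...,i] for i in range(3)]
m=(im.max(2)<50)&(X>.46)&(X<.57)&(Y<-.12)&(Y>-.3)&(d>0)&(Z<.225)&(Z>.12)
P=W[m]-[*O,0];c,s=np.cos(YAW),np.sin(YAW)
Q=np.c_[P[:,0]*c+P[:,1]*s,-P[:,0]*s+P[:,1]*c,P[:,2]]
print(len(Q),np.median(Q,0),np.percentile(Q,[3,97],axis=0))
E
```

```text
turn [ 0.04 -0.04 -0.04]
pos [ 0.5023 -0.1978  0.1783] t 6.775 F [-0.29 -0.74  1.35] shift in (new) tool axes [-0.4 -5.6 20.3] mm
136 [ 0.00839113 -0.23693027  0.17516556] [[-0.00979615 -0.25045711  0.16108651]
 [ 0.01628379 -0.23090162  0.22383253]]
```

Following well with a light contact. Pressing on to the stop.

Request:
arm_command([
  {"tx":0,"ty":-0.003,"tz":0.008,"wx":0,"wy":0,"wz":0},
  {"tx":0,"ty":-0.001,"tz":0.007,"wx":0,"wy":0,"wz":0},
  {"tx":0,"ty":0,"tz":0.005,"wx":0,"wy":0,"wz":0},
  {"tx":0,"ty":0,"tz":0.001,"wx":0,"wy":0,"wz":0},
  {"tx":0,"ty":0,"tz":0,"wx":0,"wy":0,"wz":0},
])

```text
time_s: 7.45
tool_pos: [0.5018, -0.2014, 0.1584]
tcp_rot: [0.096, 0.995, 0.0, 0.0]
wrist_force: [-0.4, -0.3, 2.1]
finger_gap: 0.0002
gripper_force: 0.8
```

Request:
arm_command([
  {"tx":0,"ty":0,"tz":0.002,"wx":0,"wy":0,"wz":0},
  {"tx":0,"ty":0,"tz":0.001,"wx":0,"wy":0,"wz":0},
  {"tx":0,"ty":0,"tz":0,"wx":0,"wy":0,"wz":0},
])

```text
time_s: 7.82
tool_pos: [0.5019, -0.2015, 0.1581]
tcp_rot: [0.096, 0.995, -0.0, 0.001]
wrist_force: [-4.9, 0.4, 16.5]
finger_gap: -0.0001
gripper_force: 8.2
```

On the stop: 16.5 N at z 0.158, as predicted. Now the gauge.

Request:
arm_command([
  {"tx":0,"ty":0,"tz":-0.03,"wx":0,"wy":0,"wz":0},
  {"tx":0,"ty":0,"tz":-0.035,"wx":0,"wy":0,"wz":0},
  {"tx":0,"ty":0,"tz":0,"wx":0,"wy":0,"wz":0},
], grip=-0.2)

```text
time_s: 8.2
tool_pos: [0.5035, -0.202, 0.223]
tcp_rot: [0.096, 0.995, -0.001, 0.003]
wrist_force: [0.1, -0.0, -0.4]
finger_gap: 0.0343
gripper_force: 0.0
```

```bash
python3 - <<'E'
from h import *
go([.4415,-.387,.20],90)
im,d=get_image("top"); W=world("top",d); X,Y,Z=[W[...,i] for i in range(3)]
m=(im.max(2)<60)&(X>.44)&(X<.58)&(Y<-.08)&(Y>-.3)&(d>0)&(Z>.11)&(Z<.19);P=W[m]
if len(P): print("dark",len(P),np.median(P,0))
def wr(): 
    return
E
```

```text
turn [ -0.09   0.36 -11.01]
pos [ 0.5035 -0.202   0.223 ] t 8.2 F [ 0.09 -0.   -0.37] shift in (new) tool axes [  62. -185.   23.] mm
```

Request:
arm_command([
  {"tx":0,"ty":0,"tz":0,"wx":0,"wy":0,"wz":-5.5},
  {"tx":0,"ty":0,"tz":0,"wx":0,"wy":0,"wz":-5.5},
  {"tx":0.0155,"ty":-0.046,"tz":0,"wx":0,"wy":0,"wz":0},
  {"tx":0.0155,"ty":-0.046,"tz":0,"wx":0,"wy":0,"wz":0},
  {"tx":0.0155,"ty":-0.046,"tz":0,"wx":0,"wy":0,"wz":0},
  {"tx":0.0155,"ty":-0.046,"tz":0.01,"wx":0,"wy":0,"wz":0},
  {"tx":0,"ty":0,"tz":0,"wx":0,"wy":0,"wz":0},
])

```text
time_s: 9.12
tool_pos: [0.4378, -0.3873, 0.2074]
tcp_rot: [0.002, 1.0, 0.001, -0.002]
wrist_force: [0.6, 0.1, -0.5]
finger_gap: 0.034
gripper_force: 0.0
```

```bash
cat >> h.py <<'E'
def wray(p,uv,z):
    "wrist fisheye pixel -> point on plane z"
    K=p["camera_matrix"];uv=np.atleast_2d(uv).astype(float)
    a=(uv-[K[0,2],K[1,2]])/K[0,0];r=np.linalg.norm(a,axis=1)
    c=np.c_[a/r[:,None]*np.sin(r)[:,None],np.cos(r)]@R.from_quat(p["rotation"]).as_matrix().T
    return p["xyz"]+c*((z-p["xyz"][2])/c[:,2])[:,None]
E
python3 - <<'E'
from h import *
go([.4415,-.387,.081],90)
p=camera_params("wrist");im,d=get_image("wrist"); cv2.imwrite("pics/w4.png",im[:,:,::-1])
import pickle;pickle.dump(p,open("p4.pkl","wb"))
E
```

```text
turn [ 0.16 -0.21 -0.25]
pos [ 0.4378 -0.3873  0.2074] t 9.125 F [ 0.56  0.07 -0.47] shift in (new) tool axes [ -3.7   0.3 126.4] mm
```

View pics/w4.png

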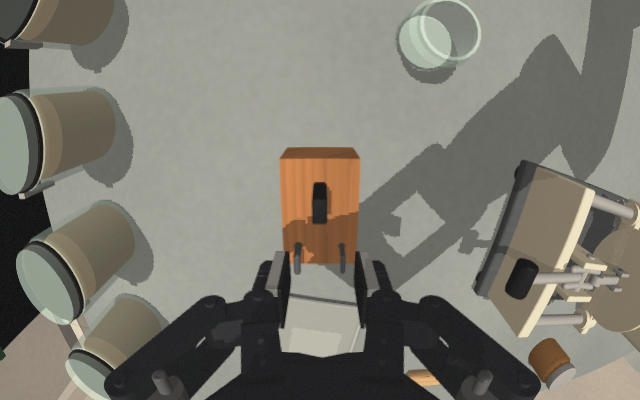

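The wrist view shows the gauge handle at (320,203), centred on the block between the fingers, and the lever fully down at (520,280). I will cast the handle and block edges onto their planes.

```bash
python3 - <<'E'
from h import *
import pickle
p=pickle.load(open("p4.pkl","rb"));im=cv2.imread("pics/w4.png")
m=(im.max(2)<55).astype(np.uint8);m[:, :300]=0;m[:,340:]=0;m[:175]=0;m[235:]=0
v,u=np.nonzero(m);print(u.min(),u.max(),v.min(),v.max(),len(u))
q=[[u.min(),v.min()],[u.max()+1,v.min()],[u.min(),v.max()+1],[u.max()+1,v.max()+1]]
print("z.122",wray(p,q,.122).round(4));print("z.07",wray(p,q,.07).round(4))
for vv in range(180,228,4):
    r=np.nonzero(m[vv])[0]; print(vv,r.min() if len(r) else None,r.max() if len(r) else None,end="; ")
print("block edges z.07",wray(p,[[281,180],[359.5,180]],.07).round(4))
E
```

```text
313 326 183 222 529
z.122 [[ 0.4168 -0.3918  0.122 ]
 [ 0.4169 -0.3811  0.122 ]
 [ 0.45   -0.3923  0.122 ]
 [ 0.4501 -0.381   0.122 ]]
z.07 [[ 0.4311 -0.3932  0.07  ]
 [ 0.4312 -0.38    0.07  ]
 [ 0.4719 -0.3937  0.07  ]
 [ 0.4719 -0.38    0.07  ]]
180 None None; 184 314 325; 188 314 325; 192 313 325; 196 313 326; 200 313 326; 204 313 326; 208 313 326; 212 313 326; 216 313 325; 220 313 326; 224 None None; block edges z.07 [[ 0.4279 -0.4234  0.07  ]
 [ 0.4283 -0.3493  0.07  ]]
```

Request:
arm_command([
  {"tx":-0.003,"ty":0.0005,"tz":0.03,"wx":0.2,"wy":-0.2,"wz":-0.2},
  {"tx":0,"ty":0,"tz":0.04,"wx":0,"wy":0,"wz":0},
  {"tx":0,"ty":0,"tz":0.04,"wx":0,"wy":0,"wz":0},
  {"tx":0,"ty":0,"tz":0.015,"wx":0,"wy":0,"wz":0},
  {"tx":0,"ty":0,"tz":0,"wx":0,"wy":0,"wz":0},
])

```text
time_s: 9.8
tool_pos: [0.4432, -0.3843, 0.0847]
tcp_rot: [-0.002, 1.0, -0.001, 0.001]
wrist_force: [1.1, 1.0, -0.5]
finger_gap: 0.0344
gripper_force: 0.0
```

Request:
arm_command([
  {"tx":0,"ty":0,"tz":0,"wx":0,"wy":0,"wz":0},
  {"tx":0,"ty":0,"tz":0,"wx":0,"wy":0,"wz":0},
  {"tx":0,"ty":0,"tz":0,"wx":0,"wy":0,"wz":0},
  {"tx":0,"ty":0,"tz":0,"wx":0,"wy":0,"wz":0},
], grip=-1, grip_force=60)

```text
time_s: 10.3
tool_pos: [0.4444, -0.3875, 0.0872]
tcp_rot: [-0.002, 1.0, -0.004, 0.004]
wrist_force: [0.8, -4.6, 2.1]
finger_gap: 0.0112
gripper_force: 58.9
```

```bash
python3 - <<'E'
from h import *
go([.441,-.387,.081],90)
s=arm.read_state();print(s["finger_gap"],s["gripper_force"])
E
```

```text
turn [-0.49  0.43  0.2 ]
pos [ 0.4444 -0.3875  0.0872] t 10.3 F [ 0.8  -4.6   2.12] shift in (new) tool axes [3.4 0.5 6.2] mm
0.011207723172941483 58.88558864593506
```

Request:
arm_command([
  {"tx":0,"ty":0,"tz":-0.01,"wx":0,"wy":0,"wz":0},
  {"tx":0,"ty":0,"tz":-0.02,"wx":0,"wy":0,"wz":0},
  {"tx":0,"ty":0,"tz":-0.03,"wx":0,"wy":0,"wz":0},
  {"tx":0,"ty":0,"tz":-0.03,"wx":0,"wy":0,"wz":0},
  {"tx":0,"ty":0,"tz":-0.04,"wx":0,"wy":0,"wz":0},
  {"tx":0,"ty":0,"tz":-0.04,"wx":0,"wy":0,"wz":0},
  {"tx":0,"ty":0,"tz":-0.04,"wx":0,"wy":0,"wz":5.5},
  {"tx":0,"ty":0,"tz":-0.01,"wx":0,"wy":0,"wz":5.5},
  {"tx":0,"ty":0,"tz":0,"wx":0,"wy":0,"wz":0},
])

```text
time_s: 11.42
tool_pos: [0.4424, -0.3841, 0.3065]
tcp_rot: [0.094, 0.996, -0.002, 0.003]
wrist_force: [-0.6, -0.1, -0.7]
finger_gap: 0.0116
gripper_force: 59.1
```

```bash
python3 - <<'E'
from h import *
go(mill(0,0,.305),79)
s=arm.read_state();print(s["finger_gap"],s["gripper_force"])
# clamped head: rim positions in top view
im,d=get_image("top");np.savez("top2.npz",im=im,d=d);cv2.imwrite("pics/t2.png",cv2.resize(im[130:270,180:350],None,fx=4,fy=4,interpolation=cv2.INTER_CUBIC)[:,:,::-1])
K=mill(0,0,.189);p=camera_params("top");c=R.from_quat(p["rotation"]).as_matrix().T@(K-p["xyz"]);uv=(p["camera_matrix"]@c)[:2]/c[2];print("pred mouth px",uv,(uv-[180,130])*4)
E
```

```text
turn [-0.15  0.33  0.25]
pos [ 0.4424 -0.3841  0.3065] t 11.425 F [-0.61 -0.1  -0.69] shift in (new) tool axes [-21.8 441.7   1.5] mm
0.011607039305062546 59.058473110198975
pred mouth px [236.06571961 192.3795556 ] [224.26287845 249.51822241]
```

View pics/t2.png

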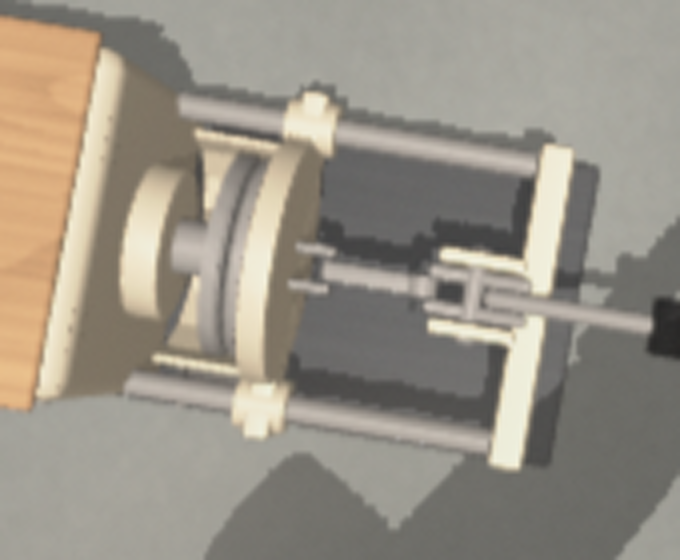

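The top view crop shows the lever down (grip at (665,325)) and the head home. The gap is a dark line near (230,250), about 1.5 px from my prediction (224,250), so the mouth is about 3 mm more toward -y. Moving over it for a close look.

Request:
arm_command([
  {"tx":-0.003,"ty":0.055,"tz":0,"wx":0,"wy":0,"wz":0.2},
  {"tx":-0.003,"ty":0.055,"tz":0,"wx":0,"wy":0,"wz":0},
  {"tx":-0.003,"ty":0.055,"tz":0,"wx":0,"wy":0,"wz":0},
  {"tx":-0.003,"ty":0.055,"tz":0,"wx":0,"wy":0,"wz":0},
  {"tx":-0.003,"ty":0.055,"tz":0,"wx":0,"wy":0,"wz":0},
  {"tx":-0.003,"ty":0.055,"tz":0,"wx":0,"wy":0,"wz":0},
  {"tx":-0.003,"ty":0.055,"tz":0,"wx":0,"wy":0,"wz":0},
  {"tx":-0.001,"ty":0.054,"tz":0,"wx":0,"wy":0,"wz":0},
  {"tx":0,"ty":0,"tz":0,"wx":0,"wy":0,"wz":0},
  {"tx":0,"ty":0,"tz":0,"wx":0,"wy":0,"wz":0},
])

```text
time_s: 12.72
tool_pos: [0.547, 0.042, 0.3032]
tcp_rot: [0.095, 0.995, -0.002, 0.001]
wrist_force: [-0.6, -0.4, -1.3]
finger_gap: 0.0113
gripper_force: 59.0
```

```bash
python3 - <<'E'
from h import *
import pickle
go(mill(0,-.003,.305),79)
p=camera_params("wrist");im,d=get_image("wrist");pickle.dump((p,im,d),open("p5.pkl","wb"))
cv2.imwrite("pics/w5.png",cv2.resize(im[120:320,220:420],None,fx=3,fy=3,interpolation=cv2.INTER_CUBIC)[:,:,::-1])
print(p["xyz"])
E
```

```text
turn [-0.21  0.1   0.07]
pos [0.547  0.042  0.3032] t 12.725 F [-0.58 -0.42 -1.31] shift in (new) tool axes [-0.4  0.4 -1.8] mm
[0.46374014 0.06030344 0.44633037]
```

View pics/w5.png

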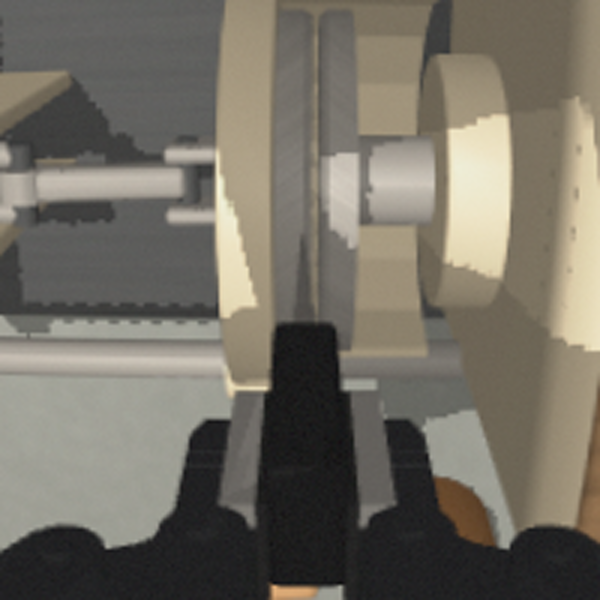

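The close wrist view shows the gap as a thin line at crop column ~316 (rows 20-300). The gauge handle is centred at crop column ~307, and the blade's dark wedge is at (303,235-320). The blade therefore looks offset from the gap by a few mm; I will measure both in this view.

```bash
python3 - <<'E'
from h import *
import pickle
p,im,d=pickle.load(open("p5.pkl","rb"))
def tm(P):
    P=P-[*O,0];c,s=np.cos(YAW),np.sin(YAW);return np.c_[P[:,0]*c+P[:,1]*s,-P[:,0]*s+P[:,1]*c,P[:,2]]
print("cam",tm(p["xyz"][None])*1e3)
g=im.astype(int).sum(2)//3
for v in range(126,226,10): print(v,g[v,308:342],(d[v,312:336:4]*1000).astype(int))
K=mill(0,0,.189);
for v in(150,180,200,215): print(v,(tm(wray(p,[[325.3,v]],.189))*1e3).round(1))
s=arm.read_state()
for z in(.189,.285):print("tcp",(tm(s["tool_pos"][None])*1e3).round(1))
b=(im.max(2)<45)
for v in range(232,262,6):
    r=np.nonzero(b[v,300:345])[0]+300
    if len(r): print(v,r.min(),r.max(),(tm(wray(p,[[(r.min()+r.max())/2,v]],.2725))*1e3).round(1))
t=np.load("top2.npz")["im"].astype(int).sum(2)//3
for v in(184,188,192,196,200): print(v,t[v,226:248])
print((tm(ray("top",[[237.5,192.4]],.189))*1e3).round(1))
E
```

```text
cam [[-85.57455663  -1.34975132 446.33036752]]
126 [139 137 135 120  98  99  99  96  96  94  94  95  96  92  90  93 100 110
  95  91  91  94  97  97  97  96  97  96  97  97 109 110 110 111] [276 291 292 301 291 293]
136 [143 143 132 116 104 106 105 104 103 103 102 102 102  99  98 101 110 123
  85  93  99 102 107 109 110 103 105 105 105 105 116 126 129 130] [275 279 278 280 279 278]
146 [148 146 127 111 111 115 113 111 111 111 111 110 112 104 100 102 105 113
  84  95 100 106 113 116 114 114 113 113 115 113 115 126 129 130] [271 272 272 275 273 271]
156 [148 149 122 108 111 112 113 113 112 114 112 114 115 106 103 105 114 121
  86  96 104 109 117 117 115 114 112 113 114 114 116 133 145 143] [268 269 268 271 271 268]
166 [154 150 119 110 116 116 118 118 118 118 115 117 117 108 104 107 119 123
  88  97 104 108 119 118 117 118 119 119 118 117 118 109  99 101] [266 267 268 269 268 266]
176 [155 150 117 113 122 124 123 122 123 126 126 124 120 106 101 117 136 130
 111 138 151 165 195 199 197 193 192 190 192 193 193 163 124 120] [265 266 267 292 267 266]
186 [158 152 116 113 119 122 122 122 12
[... 789 characters left out ...]
2.000e-01 -4.000e+00  3.034e+02]]
232 312 331 [[ -5.4  -1.9 272.5]]
238 311 331 [[ -1.3  -2.2 272.5]]
244 311 332 [[  2.9  -1.9 272.5]]
250 311 333 [[  7.2  -1.6 272.5]]
256 308 336 [[ 11.6  -1.6 272.5]]
184 [102 103 102  91  99 148 165 173 174 171 161 142  99 130 163 167 160 207
 217 217 217 216]
188 [164 163 161 159 158 164 178 178 176 171 150 109 137 174 179 185 214 223
 224 224 223 222]
192 [191 191 191 191 190 192 190 186 178 155 116 135 177 190 194 212 227 229
 229 229 229 225]
196 [161 163 165 169 182 189 190 185 148 126 110 161 187 191 192 225 229 230
 231 231 230 213]
200 [101 124 211 211 185 180 180 172 153 105 138 174 179 176 221 227 229 229
 230 230 226 146]
[[  0.5  -3.1 189. ]]
```

Request:
arm_command([
  {"tx":0,"ty":0.0025,"tz":0.01,"wx":-0.2,"wy":0.1,"wz":0},
  {"tx":0,"ty":0,"tz":0.015,"wx":0,"wy":0,"wz":0},
  {"tx":0,"ty":0,"tz":0.005,"wx":0,"wy":0,"wz":0},
  {"tx":0,"ty":0,"tz":0,"wx":0,"wy":0,"wz":0},
  {"tx":0,"ty":0,"tz":0,"wx":0,"wy":0,"wz":0},
])

```text
time_s: 13.4
tool_pos: [0.5484, 0.0446, 0.2745]
tcp_rot: [0.096, 0.995, 0.0, 0.002]
wrist_force: [-0.7, 0.2, -0.8]
finger_gap: 0.0112
gripper_force: 58.9
```

```bash
python3 - <<'E'
from h import *
import pickle
go(mill(0,-.003,.275),79)
p=camera_params("wrist");im,d=get_image("wrist");pickle.dump((p,im,d),open("p6.pkl","wb"))
cv2.imwrite("pics/w6.png",cv2.resize(im[160:260,290:360],None,fx=6,fy=6,interpolation=cv2.INTER_CUBIC)[:,:,::-1])
g=im.astype(int).sum(2)//3
for v in range(160,240,6): print(v,g[v,310:340],(d[v,316:332:2]*1000).astype(int))
E
```

```text
turn [ 0.06  0.17 -0.02]
pos [0.5484 0.0446 0.2745] t 13.4 F [-0.69  0.19 -0.8 ] shift in (new) tool axes [ 0.6 -2.4 -0.5] mm
160 [113 114 112 113 113 114 113 108 104 102  93 133 123 102 104 105 114 115
 114 114 113 113 115 118 116 116 117 142 143 145] [241 243 267 246 243 242 241 241]
166 [117 117 117 114 114 113 107 105 102 101  91 133 122 102 103 103 113 115
 117 119 119 117 120 118 118 115 117 134 142 145] [240 240 308 254 241 239 238 240]
172 [117 118 120 117 118 118 113 108 103 101  91 145 132 104 106 105 114 116
 118 118 119 118 120 118 118 119 119 109 103 104] [238 240 307 264 241 239 239 238]
178 [125 124 122 120 122 123 117 111 107 105 103 147 132 105 103 105 114 119
 147 170 170 172 171 171 168 172 186 142 120 115] [238 238 308 244 240 238 239 238]
184 [125 125 125 126 125 122 116 109 103 105 103 147 147 142 155 154 180 194
 198 199 196 195 194 194 195 196 195 153 131 125] [237 240 307 274 240 239 238 237]
190 [121 123 122 123 125 125 120 111 106 105  98 145 144 142 157 159 186 200
 202 202 201 201 200 198 199 198 199 151 126 118] [239 239 308 276 242 238 239 238]
196 [122
[... 579 characters left out ...]
3 113 114 137 141 141] [244 246 201 201 247 244 244 245]
220 [111 112 111 114 113 112 111 104  90  77  78  77  78  81  91 102 108 111
 111 109 111 110 111 111 108 110 117 137 140 140] [247 247 191 190 191 247 246 247]
226 [109 111 108 108 109 109 109  97  82  78  78  77  78  78  79  95 108 110
 111 110 111 111 110 111 110 113 118 137 141 141] [249 182 181 181 180 250 249 250]
232 [ 78  51  27  27  23  22  22  27  25  28  27  25  26  28  22  25  24  24
  28  26  22  22  75  99 106 109 117 126 129 127] [166 165 164 166 165 164 164 166]
238 [ 63  27  27  26  25  22  26  24  27  28  25  25  26  26  26  27  26  23
  28  26  23  25  42  85 104 108 121 124 125 124] [157 158 158 157 158 157 158 159]
```

View pics/w6.png

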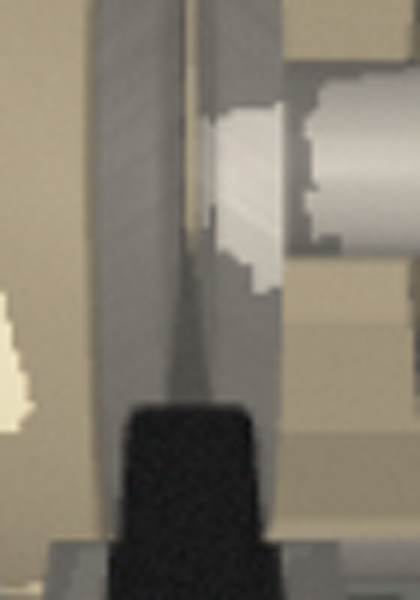

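The enlarged view shows the blade's wedge pointing straight into the gap. The tip is at column ~321, with the gap centre also ~321 and chamfers at 316-326. Lowering in steps and watching the force.

Request:
arm_command([
  {"tx":0,"ty":0,"tz":0.005,"wx":0,"wy":0,"wz":0},
  {"tx":0,"ty":0,"tz":0.005,"wx":0,"wy":0,"wz":0},
  {"tx":0,"ty":0,"tz":0.005,"wx":0,"wy":0,"wz":0},
  {"tx":0,"ty":0,"tz":0.003,"wx":0,"wy":0,"wz":0},
  {"tx":0,"ty":0,"tz":0,"wx":0,"wy":0,"wz":0},
  {"tx":0,"ty":0,"tz":0,"wx":0,"wy":0,"wz":0},
])

```text
time_s: 14.2
tool_pos: [0.5483, 0.0446, 0.2563]
tcp_rot: [0.096, 0.995, 0.0, 0.001]
wrist_force: [1.2, -0.0, -1.0]
finger_gap: 0.0112
gripper_force: 59.0
```

Request:
arm_command([
  {"tx":0,"ty":0,"tz":0.002,"wx":0,"wy":0,"wz":0},
  {"tx":0,"ty":0,"tz":0.002,"wx":0,"wy":0,"wz":0},
  {"tx":0,"ty":0,"tz":0,"wx":0,"wy":0,"wz":0},
  {"tx":0,"ty":0,"tz":0,"wx":0,"wy":0,"wz":0},
])

```text
time_s: 14.7
tool_pos: [0.5482, 0.0447, 0.2521]
tcp_rot: [0.096, 0.995, 0.0, 0.001]
wrist_force: [-0.4, 0.2, -0.3]
finger_gap: 0.0112
gripper_force: 58.9
```

Request:
arm_command([
  {"tx":0,"ty":0,"tz":0.001,"wx":0,"wy":0,"wz":0},
  {"tx":0,"ty":0,"tz":0.001,"wx":0,"wy":0,"wz":0},
  {"tx":0,"ty":0,"tz":0,"wx":0,"wy":0,"wz":0},
  {"tx":0,"ty":0,"tz":0,"wx":0,"wy":0,"wz":0},
])

```text
time_s: 15.2
tool_pos: [0.5483, 0.0447, 0.2501]
tcp_rot: [0.096, 0.995, 0.0, 0.001]
wrist_force: [0.5, 1.3, -2.0]
finger_gap: 0.0111
gripper_force: 59.0
```

Request:
arm_command([
  {"tx":0,"ty":0,"tz":0.001,"wx":0,"wy":0,"wz":0},
  {"tx":0,"ty":0,"tz":0.001,"wx":0,"wy":0,"wz":0},
  {"tx":0,"ty":0,"tz":0,"wx":0,"wy":0,"wz":0},
  {"tx":0,"ty":0,"tz":0,"wx":0,"wy":0,"wz":0},
])

```text
time_s: 15.7
tool_pos: [0.5483, 0.0447, 0.2481]
tcp_rot: [0.096, 0.995, 0.0, 0.001]
wrist_force: [0.6, 1.7, -2.1]
finger_gap: 0.0106
gripper_force: 59.0
```

Request:
arm_command([
  {"tx":0,"ty":0,"tz":0.001,"wx":0,"wy":0,"wz":0},
  {"tx":0,"ty":0,"tz":0.001,"wx":0,"wy":0,"wz":0},
  {"tx":0,"ty":0,"tz":0,"wx":0,"wy":0,"wz":0},
  {"tx":0,"ty":0,"tz":0,"wx":0,"wy":0,"wz":0},
])

```text
time_s: 16.2
tool_pos: [0.5483, 0.0447, 0.2461]
tcp_rot: [0.096, 0.995, 0.0, 0.001]
wrist_force: [0.7, 1.3, -1.5]
finger_gap: 0.0111
gripper_force: 59.1
```

Request:
arm_command([
  {"tx":0,"ty":0,"tz":0.001,"wx":0,"wy":0,"wz":0},
  {"tx":0,"ty":0,"tz":0.001,"wx":0,"wy":0,"wz":0},
  {"tx":0,"ty":0,"tz":0,"wx":0,"wy":0,"wz":0},
  {"tx":0,"ty":0,"tz":0,"wx":0,"wy":0,"wz":0},
])

```text
time_s: 16.7
tool_pos: [0.5483, 0.0447, 0.2441]
tcp_rot: [0.096, 0.995, 0.0, 0.001]
wrist_force: [1.0, 2.2, 0.1]
finger_gap: 0.0113
gripper_force: 59.1
```

Request:
arm_command([
  {"tx":0,"ty":0,"tz":0.001,"wx":0,"wy":0,"wz":0},
  {"tx":0,"ty":0,"tz":0.001,"wx":0,"wy":0,"wz":0},
  {"tx":0,"ty":0,"tz":0,"wx":0,"wy":0,"wz":0},
  {"tx":0,"ty":0,"tz":0,"wx":0,"wy":0,"wz":0},
])

```text
time_s: 17.2
tool_pos: [0.5483, 0.0447, 0.2422]
tcp_rot: [0.096, 0.995, 0.0, 0.001]
wrist_force: [1.1, 2.8, -0.1]
finger_gap: 0.0113
gripper_force: 59.2
```

The side force toward +y is rising, so the blade rides on the head's disc. Easing it 0.4 mm to +y.

Request:
arm_command([
  {"tx":0,"ty":0.0004,"tz":0,"wx":0,"wy":0,"wz":0},
  {"tx":0,"ty":0,"tz":0,"wx":0,"wy":0,"wz":0},
  {"tx":0,"ty":0,"tz":0.001,"wx":0,"wy":0,"wz":0},
  {"tx":0,"ty":0,"tz":0,"wx":0,"wy":0,"wz":0},
])

```text
time_s: 17.7
tool_pos: [0.5484, 0.0448, 0.2413]
tcp_rot: [0.096, 0.995, 0.0, 0.001]
wrist_force: [0.9, -0.1, 1.8]
finger_gap: 0.0112
gripper_force: 59.3
```

```bash
cat > f.py <<'E'
from h import *
F=[]
for i in range(8): get_image("top");s=arm.read_state();F.append(s["wrist_force"])
F=np.array(F);c,sn=np.cos(YAW),np.sin(YAW);m=F.mean(0)
print("F world",m.round(2),"sd",F.std(0).round(2),"mill x,y",round(m[0]*c+m[1]*sn,2),round(-m[0]*sn+m[1]*c,2),"z",s["tool_pos"].round(5),s["time_s"],s["finger_gap"])
E
python3 f.py
```

```text
F world [0.35 0.72 1.77] sd [0.38 0.49 0.63] mill x,y 0.21 0.78 z [0.54836 0.04485 0.24127] 18.1 0.011094189593561465
```

Request:
arm_command([
  {"tx":0,"ty":0.0001,"tz":0.001,"wx":0,"wy":0,"wz":0},
  {"tx":0,"ty":0,"tz":0,"wx":0,"wy":0,"wz":0},
  {"tx":0,"ty":0,"tz":0,"wx":0,"wy":0,"wz":0},
])

```text
time_s: 18.48
tool_pos: [0.5484, 0.0449, 0.2403]
tcp_rot: [0.096, 0.995, 0.0, 0.001]
wrist_force: [0.7, -0.0, 4.1]
finger_gap: 0.0114
gripper_force: 59.6
```

```bash
python3 f.py
```

```text
F world [-0.21 -0.89  4.61] sd [0.37 0.41 0.45] mill x,y -0.04 -0.91 z [0.54844 0.04495 0.24033] 18.875 0.010942304553296726
```

The push reads 4.6 N, or about 5.4 N with the gauge's weight. The side forces balance and it holds steady, so I am handing in.

```bash
python3 -c "
from bench import arm
print(arm.finish_job())"
```

```text
the job is handed in; nothing more can be done
None
```

I swung the lever down onto its stop and slid the gauge upright between the discs until it dragged with about 5 N of push. I handed the job in at 18.9 s with the arm holding the gauge still; the jars, hopper and tamper were not touched, and I don't have the judge's verdict.

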